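# Unlock the e-bike battery and hold the key turned

## Robot

A 6-joint arm with a two-finger parallel gripper is mounted at the origin on the work surface. World frame = base frame: x ahead of the robot, y to its left, z up, the work surface at z = 0. Lengths are in m, angles in rad, forces in N, time in s.
With the tool pointing down it reaches from about 0.35 to 0.8 m from the base axis. Payload 7.3 kg.
Tool frame: the origin (TCP) lies at the very end of the fingers, on their centre line; the grasp point (between the pads) lies 19 mm behind it (env.hold_point_z is the x of the grasp point in the tool frame, in m); x points along the fingers, y is the direction in which the jaws open and shut, and the axes are right-handed (so a half turn about x gives the same grasp; the last joint's range is limited). The gripper opens to 85 mm and grips with 20 to 120 N. Pads are 22 mm wide; open, the fingers measure 114 mm over their backs; the gripper's body (76 mm by 85 mm) begins 54 mm behind the grasp point. The pads swing forward as they close: fully open they stand 13 mm farther back than shut.
Start: joints at [1.138, 0.342, 1.524, -0, 1.275, -0.146], TCP at [0.148, 0.504, 0.231] pointing down, gripper open.
Joint ranges: [-2.53, 2.53], [-0.77, 2.02], [0.04, 2.7], [-1, 4.14], [0.28, 2.66], [-3.11, 3.11]. Speed limits (rad/s): [2.57, 2.57, 3.14, 3.14, 3.14, 3.14].

## Interface

Orientations are given as a unit quaternion [x, y, z, w].
In Python, from station import env gives the robot as it stands. The module is installed in compiled form; this text tells all that it offers. Calls block until the motion is done:
- env.movep(position, orientation): joint-space move of the TCP to a pose.
- env.move_l(position, attitude=None, velocity=0.15, until_force=None): straight line of the TCP; attitude=None keeps the orientation; velocity is the mean speed in m/s. With until_force (N) it stops when the force on the tool has changed by that much, and returns True; else False.
- env.goto_joints(angles): joint-space move.
- env.move_gripper(opening, strength=None): finger opening in m; strength is the grip in N (None keeps the last); returns when the fingers have stopped.
- env.dwell(seconds).
- env.inverse_kinematics(position, orientation): joint angles nearest the present ones, or None.
- env.snapshot(name): name is "scene" or "side" or "wrist"; returns a dict with "pixels" (480x640x3 uint8, red, green, blue), "fx", "fy", "cx", "cy" (pixels), "view" (4x4, takes a point from world to camera coordinates). Camera axes: x right, y up, looking along -z (the intrinsics and any distortion apply to the point x, -y, -z); pixel columns grow to the right and rows downward; lengths in m; the calibration is good to about 2 mm. The wrist camera is an equidistant fisheye: a pixel r from the principal point sees the ray r / f radians off the axis. A picture is of the moment at which its call begins. There is no depth.
A pose or a line that the arm cannot do raises env.Unreachable and nothing moves.
- env.hand_in(): hands the job in, once; it reports no verdict.
Trained networks look in a picture, given as the dict that the camera call returned (one of the last four; its "shot" number tells which), for a name from the list of things; names that differ only in an ending like _2 or _b are one class to them, and where a whole thing is asked for, a point or a joint stands for the part that bears it (a point fixed in the world has none). Each returns a list of dicts, best first, with "score" (0 to 1); they miss things now and then, are a little off and sometimes report something else, mostly with a low value. They report only what shows in the picture. A call takes as long as a camera call. They do not tell look-alikes from the thing itself.
- env.search_frame(picture, target): "at" ([x, y, z] in m, in the coordinates of the camera as it stood for that picture, good to about 4 mm: the middle of the surface that is visible of it).
- env.trace(picture, target): "mask" (480x640 bool, what is visible of it).
- env.spot_point(picture, target): "at" ([x, y, z] in m, in the coordinates of the camera as it stood for that picture, good to about 4 mm: a listed point, or the origin of a listed thing).
Readings, each from a call of its own:
- env.get_time(): time.
- env.get_joint_positions(): joint angles.
- env.get_joint_vel(): joint speeds.
- env.get_tau(): joint torques, N m.
- env.get_tool_pos(): TCP position.
- env.get_tool_rot(): TCP orientation.
- env.get_contact_force(): force on the tool from outside, world axes, zero at the start.
- env.get_torque(): the same for the moment, N m.
- env.get_width(): finger opening in m.
Only numpy, scipy, OpenCV 4.12 (cv2) and the standard library are available. Lean on these libraries where they do the work, as an engineer would, in place of code of your own. Each camera call takes 0.05 s, during which the arm holds its last target. There are 200 camera calls.

## Task

Release the e-bike battery on its charging dock: take the one long key out of the wooden rack, push it fully home into the dock's lock past its sticky pins, then turn it clockwise (seen from above) by a quarter turn until it stops. The lock springs back, so finish while still gripping the key and holding it turned. Leave the two short look-alike keys in the rack and everything else where it is.

Things in the scene. Friction and masses are not known exactly. Their poses are not given: they have to be found in the camera images.
- key_long_grip (a point): Long key, upright in a rack slot, blade down; point at the middle of its blue bow. Bow 32 mm wide (x) by 10 mm thick (y), from 18 mm above this point to 28 mm below (the shoulder; lowest 10 mm only 26 mm wide). Steel blade below the shoulder 42 mm: first a round neck 15 mm long, then flat 12 x 4 mm, tip 10 x 2.4 mm. z is up. Stands 12 mm taller than the short keys. 30 g.
- key_short_a_grip (a point): Short look-alike key in the rack: same bow, point and axes as the long key, but its blade is only 30 mm long and has no neck: it cannot turn in this lock. Leave alone.
- key_short_b_grip (a point): The other short key, the same; leave alone.
- rack: Fixed wooden key rack, 64 (x) by 176 (y) by 34 mm high, origin at the centre of its underside. Three slots at y = -55, 0, +55 mm, 24 mm deep, 13.4 mm along y by 5.4 mm along x; one key in each, bow's width along y, so grip a key across its thickness, along the rack's x. Which key is where varies.
- lock_face (a point): Centre of the keyhole, level with the brass face of the lock, 62 mm above the counter; z up. The face is fixed, the plug turns beneath it. The keyhole's long side (13.6 mm) lies along y, its short side (5.4 mm) along x, mouth bevelled 3.5 mm wider all round. The key goes in straight down, either way round; home is shoulder on face: its grip point 28 mm above this point.
- dock: Fixed charging dock, axes as lock_face, origin on the counter under the lock axis. Lock: aluminium block 60 x 60 x 60 mm with a brass face 33 mm across. Black battery 110 mm (x) by 280 mm (y), top 78 mm above the counter, from x = +52 mm. Two sticky sprung pins rub on the blade from about 15 mm deep, a spring plunger resists over the last 10 mm: push about 5 to 20 N; a small yaw wiggle helps.
- plug (a joint): Turn of the plug inside the lock, rad: 0 at rest, grows clockwise seen from above to a stop at 1.45. The key turns freely only within about 3.5 mm of home (its neck in the fixed face); never force it round before. A spring returns it (0.05 N m at 0, 0.12 at the stop). The blade has play: the key turns about 0.1 to 0.2 rad further than the plug. Turning draws the steel bolt out of the red keeper on the battery.
- wrench: Stainless pedal wrench, 260 mm, lying on the counter; leave alone.
- rear_light_mid (a point): Orange rear light, about 55 x 40 x 42 mm, point at its middle; leave alone.
- bell_mid (a point): Chrome bicycle bell, 54 mm across, 41 mm high, point at its middle; leave alone.
Things that resemble listed ones, but are neither listed nor needed, are in the scene too. Leave any green or red look-alike of the part that bears key_long_grip alone.

How it is judged:
By the outcome, as a careful person would: the job done as asked, in the order asked, and still so for the second after the job is handed in, while the arm keeps its last pose, push and grip.
It also fails if it takes over 48 s, if anything falls off the work surface, if the arm or the gripper's body presses on something with over 40 N, if the wrist force passes 120 N, or if a joint passes its speed limit or range.

## Working session

There is one attempt and no reset: what is moved stays moved. The work goes in short steps, each a Python script; the robot and the scene stay as the last script left them, time stands still between calls to the robot, and variables do not carry over. Pictures are saved under pics/ and viewed, about 8 in all and at most 12, crops included, and the job is handed in when it is done.

```bash
mkdir -p pics; cat > h.py <<'E'
from station import env
import numpy as np, cv2
from scipy.spatial.transform import Rotation as R
def world(s,p): return (np.linalg.inv(s["view"])@np.r_[p,1])[:3]
def proj(s,p):
    q=s["view"]@np.r_[p,1]; return s["cx"]+s["fx"]*q[0]/-q[2], s["cy"]-s["fy"]*q[1]/-q[2]
def down(a): # tool x down, jaw axis (y) at world angle a
    x=np.array([0,0,-1.]);y=np.array([np.cos(a),np.sin(a),0]);return R.from_matrix(np.c_[x,y,np.cross(x,y)]).as_quat()
def save(s,n): cv2.imwrite(f"pics/{n}.png",s["pixels"][...,::-1])
E
python3 - <<'E'
from h import *
np.set_printoptions(precision=4,suppress=True)
print(env.get_time(),env.hold_point_z,env.get_tool_rot(),down(0))
ims=[]
for c in("scene","side"):
    s=env.snapshot(c);save(s,c);ims.append(s["pixels"])
    for n in["key_long_grip","rack","lock_face","dock","bell_mid","rear_light_mid","wrench"]:
        for d in env.spot_point(s,n)[:6]:
            w=world(s,d["at"]);print(c,n,round(d["score"],2),w,np.round(proj(s,w)))
cv2.imwrite("pics/wr.png",env.snapshot("wrist")["pixels"][...,::-1])
print(env.get_time())
E
```

```text
0.0 -0.0187 [ 0.1005  0.7    -0.1016  0.6997] [ 0.5  0.5 -0.5  0.5]
scene key_long_grip 0.93 [0.5402 0.1991 0.0691] [378. 327.]
scene key_long_grip 0.72 [0.4285 0.2246 0.0787] [435. 309.]
scene key_long_grip 0.72 [0.3312 0.236  0.0722] [478. 296.]
scene rack 0.87 [0.4345 0.2244 0.0041] [429. 339.]
scene lock_face 0.87 [ 0.5031 -0.1374  0.0608] [300. 236.]
scene dock 0.86 [ 0.505  -0.1395 -0.0019] [300. 259.]
scene bell_mid 0.97 [0.6544 0.1342 0.0179] [305. 350.]
scene rear_light_mid 0.83 [ 0.313  -0.3711  0.0202] [317. 187.]
scene wrench 0.62 [ 0.536  -0.4439  0.0039] [232. 204.]
scene wrench 0.55 [ 0.3159 -0.3685  0.0171] [317. 189.]
side key_long_grip 0.67 [0.5398 0.188  0.0751] [273. 331.]
side key_long_grip 0.63 [0.3333 0.2345 0.0682] [382. 368.]
side rack 0.88 [ 0.433   0.2216 -0.0028] [326. 375.]
side lock_face 0.92 [ 0.5016 -0.1378  0.0582] [315. 223.]
side lock_face 0.65 [ 0.4335  0.2253 -0.0013] [326. 376.]
side dock 0.76 [ 0.5033 -0.1436  0.0031] [315. 238.]
side bell_mid 0.74 [0.6495 0.128  0.0222] [228. 315.]
side bell_mid 0.58 [ 0.5043 -0.1395  0.0024] [314. 239.]
side rear_light_mid 0.48 [0.4369 0.224  0.0838] [325. 351.]
side wrench 0.56 [ 0.5312 -0.4388 -0.0008] [318. 169.]
0.85
```

View pics/scene.png

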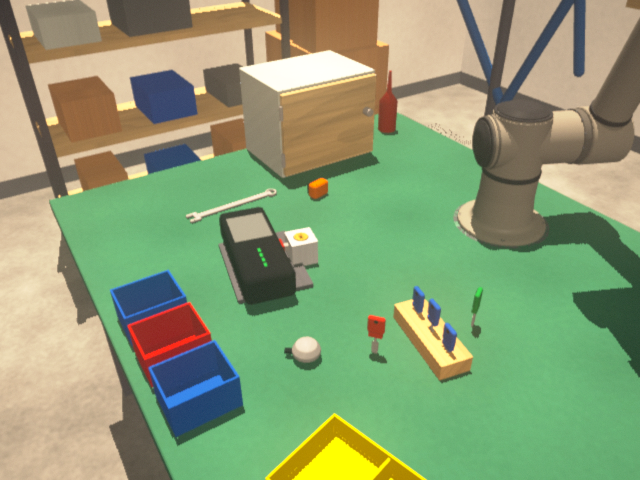

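View pics/side.png

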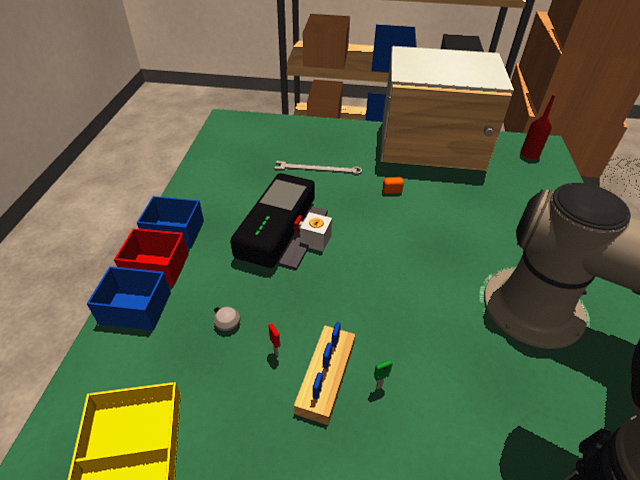

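The blue keys stand at about (418,299), (434,313) and (450,337) in the scene view; the red and green ones are decoys outside the rack. The lock is near (300,237), with the battery on its far +x side. Next I'll triangulate the blue blobs and zoom in.

```bash
python3 - <<'E'
from h import *
np.set_printoptions(precision=4,suppress=True)
B={}
S={}
for c,(x0,x1,y0,y1) in dict(scene=(385,480,275,380),side=(285,365,310,430)).items():
    s=env.snapshot(c);S[c]=s;im=s["pixels"];hsv=cv2.cvtColor(im,cv2.COLOR_RGB2HSV)
    m=cv2.inRange(hsv,(108,90,40),(130,255,255));mm=np.zeros_like(m);mm[y0:y1,x0:x1]=m[y0:y1,x0:x1]
    n,l,st,ce=cv2.connectedComponentsWithStats(mm)
    B[c]=[ce[i] for i in range(1,n) if st[i,4]>25]; print(c,[(st[i],ce[i]) for i in range(1,n) if st[i,4]>25])
    cr=cv2.resize(im[y0:y1,x0:x1],None,fx=5,fy=5,interpolation=cv2.INTER_CUBIC);S[c+'c']=cr
h=600
a,b=[cv2.resize(S[k],(390,int(S[k].shape[0]*390/S[k].shape[1]))) for k in("scenec","sidec")]
o=np.zeros((600,800,3),np.uint8);o[:a.shape[0],:390]=a[:600];o[:min(600,b.shape[0]),400:790]=b[:600]
cv2.imwrite("pics/crop.png",o[...,::-1])
def P(s):
    K=np.array([[s["fx"],0,s["cx"]],[0,s["fy"],s["cy"]],[0,0,1]]);return K@np.diag([1,-1,-1])@s["view"][:3]
for p in B["scene"]:
    for q in B["side"]:
        X=cv2.triangulatePoints(P(S["scene"]),P(S["side"]),p.reshape(2,1),q.reshape(2,1)).ravel();X=X[:3]/X[3]
        e=np.hypot(*(np.array(proj(S["scene"],X))-p))
        if e<3: print(X,e)
E
```

```text
scene [(array([415, 288,   9,  16,  57], dtype=int32), array([419.614 , 293.9474])), (array([430, 300,  10,  12,  52], dtype=int32), array([434.7692, 305.0577])), (array([445, 324,  11,  15,  65], dtype=int32), array([450.4308, 329.9692]))]
side [(array([323, 322,  17,  47, 278], dtype=int32), array([330.5288, 345.7662])), (array([313, 373,   9,  26, 154], dtype=int32), array([316.7532, 385.5779]))]
[0.428  0.2183 0.0861] 1.8137307922091443
[0.4451 0.2842 0.079 ] 1.5216457908358179
```

View pics/crop.png

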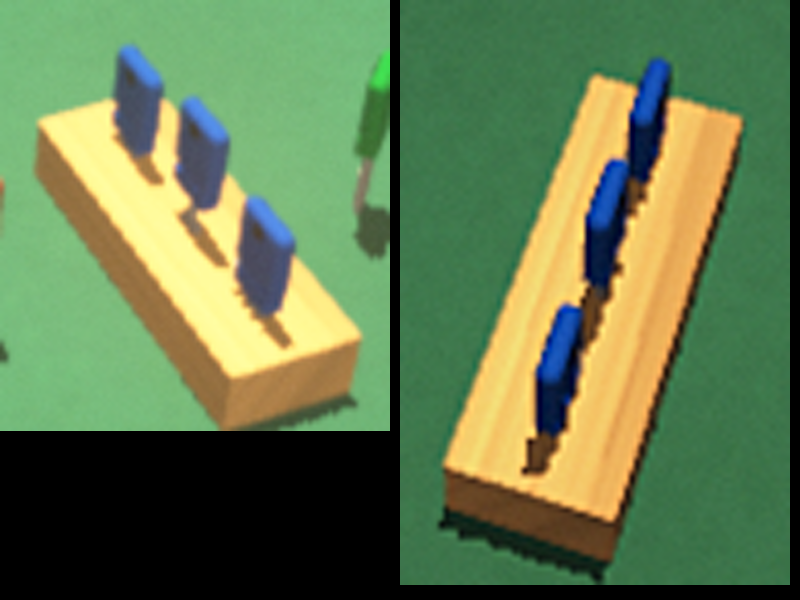

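The middle blue key is the long one: its neck shows a clear gap above the rack at about (195,215) in the left crop, while the other two sit lower. Rack yaw looks like about -0.24. I'll look from above with the wrist camera.

```bash
cat >> h.py <<'E'
def fproj(s,p):
    q=s["view"]@np.r_[p,1];x,y,z=q[0],-q[1],-q[2];r=np.hypot(x,y);t=np.arctan2(r,z)
    return np.array([s["cx"]+s["fx"]*t*x/r,s["cy"]+s["fy"]*t*y/r])
def fray(s,uv,z): # point at world height z seen at pixel uv
    a=(uv[0]-s["cx"])/s["fx"];b=(uv[1]-s["cy"])/s["fy"];t=np.hypot(a,b)
    d=np.array([np.sin(t)*a/t,-np.sin(t)*b/t,-np.cos(t)])
    M=np.linalg.inv(s["view"]);D=M[:3,:3]@d;o=M[:3,3];return o+D*(z-o[2])/D[2]
E
python3 - <<'E'
from h import *
np.set_printoptions(precision=4,suppress=True)
env.movep([0.433,0.223,0.26],down(-0.24))
print(env.get_joint_positions(),env.get_time())
s=env.snapshot("wrist");save(s,"w1")
print("cam",np.linalg.inv(s["view"])[:3,3])
m=env.trace(s,"rack")
for d in m[:2]:
    k=d["mask"].astype(np.uint8);print(d["score"],k.sum())
    c=max(cv2.findContours(k,0,1)[0],key=cv2.contourArea)[:,0].astype(float)
    pts=np.array([fray(s,p,0.034)[:2] for p in c],np.float32);print(cv2.minAreaRect(pts))
for n in("key_long_grip","rack"):
    for d in env.spot_point(s,n): print(n,d["score"],world(s,d["at"]),fproj(s,world(s,d["at"])))
E
```

```text
[0.3196 0.2497 1.5738 0.0004 1.3182 0.5577] 2.4333
cam [0.4484 0.2903 0.4025]
0.81 9439
((0.4343445897102356, 0.22614793479442596), (0.1766289472579956, 0.065101757645607), 78.82539367675781)
key_long_grip 0.82 [0.5338 0.1922 0.0711] [435.0023 224.5945]
key_long_grip 0.78 [0.336  0.2356 0.0695] [220.47   228.7586]
key_long_grip 0.69 [0.4366 0.2236 0.077 ] [327.1945 217.1656]
rack 0.75 [ 0.4332  0.2267 -0.0035] [322.6766 200.3904]
```

View pics/w1.png

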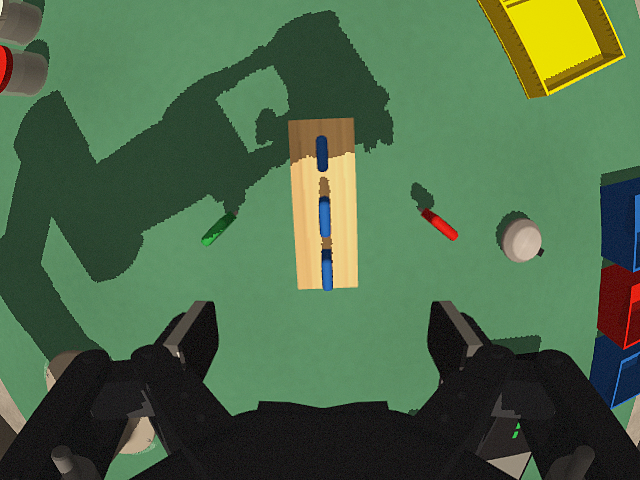

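```bash
python3 - <<'E'
from h import *
np.set_printoptions(precision=4,suppress=True)
s=env.snapshot("wrist")
hsv=cv2.cvtColor(s["pixels"],cv2.COLOR_RGB2HSV)
m=cv2.inRange(hsv,(108,110,40),(130,255,255));m[:115]=0;m[300:]=0;m[:,:290]=0;m[:,360:]=0
n,l,st,ce=cv2.connectedComponentsWithStats(m)
for i in range(1,n):
    if st[i,4]>30: 
        x,y,w,h,a=st[i];print(st[i],ce[i],fray(s,(ce[i][0],y),.097),fray(s,(ce[i][0],y+h),.097),fray(s,ce[i],.086))
        ys,xs=np.where(l==i);P=np.array([fray(s,p,.094)[:2] for p in zip(xs,ys)],np.float32);print(cv2.minAreaRect(P))
for p in [(.434,.226,.098)]: print(fproj(s,p))
r=np.array([np.sin(.195),np.cos(.195)])
for k in(-.055,.055): print(fproj(s,np.r_[np.array([.434,.226])+k*r,.086]))
E
```

```text
[316 137  12  35 161] [321.7019 156.5404] [0.4486 0.2937 0.097 ] [0.4418 0.2657 0.097 ] [0.4447 0.2776 0.086 ]
((0.445346862077713, 0.27990537881851196), (0.028196388855576515, 0.008445821702480316), 79.40860748291016)
[322 249   9  13  57] [325.7018 254.2982] [0.4296 0.2009 0.097 ] [0.4268 0.1895 0.097 ] [0.4278 0.1929 0.086 ]
((0.4283875823020935, 0.19464342296123505), (0.010962639935314655, 0.006984176114201546), 76.35182189941406)
[323.835  220.2677]
[326.3208 276.6012]
[321.0189 153.9159]
```

```bash
python3 - <<'E'
from h import *
np.set_printoptions(precision=4,suppress=True)
a=-0.195
env.move_gripper(0.045,60)
env.move_l([.434,.226,.13],down(a),0.2)
print(env.move_l([.434,.226,.0615],velocity=0.08,until_force=8), env.get_tool_pos())
env.move_gripper(0.0,70)
print("w",env.get_width(),env.get_contact_force(),env.get_torque())
s=env.snapshot("wrist");save(s,"w2")
env.move_l([.434,.226,.15],velocity=0.12)
print("w",env.get_width(),env.get_contact_force(),env.get_time())
# over the dock, camera seeing the lock
env.movep([.503,-.18,.20],down(-0.0))
s=env.snapshot("wrist");save(s,"w3")
print("cam",np.linalg.inv(s["view"])[:3,3])
for n in("lock_face","dock","key_long_grip"):
    for d in env.spot_point(s,n)[:2]: w=world(s,d["at"]);print(n,d["score"],w,fproj(s,w))
print(env.get_tool_pos(),env.get_time())
E
```

```text
False [0.4343 0.2261 0.0619]
w 0.00916643323532762 [-0.3486  0.062   4.1702] [ 0.0053  0.1996 -0.0556]
w 0.009470729217433867 [-0.8131 -0.1093 -0.6784] 6.3167
cam [ 0.5025 -0.1105  0.3423]
key_long_grip 0.62 [ 0.5007 -0.1805  0.2159] [317.8251 329.046 ]
[ 0.5032 -0.1791  0.2   ] 8.05
```

View pics/w3.png

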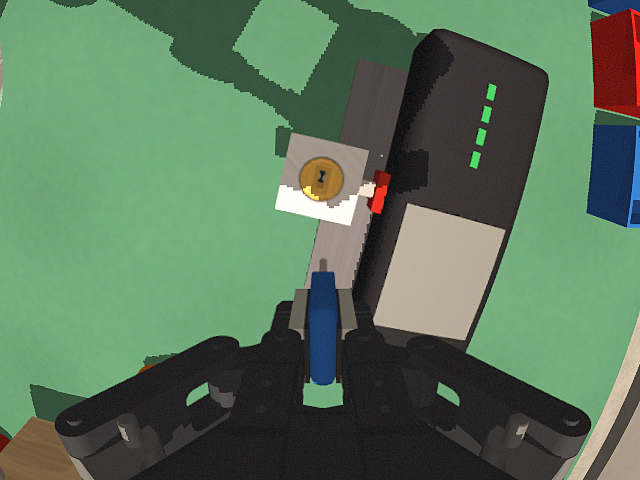

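The key is held: blue bow at (322,325), tip at (323,262). The brass lock face is at about (321,179), with the dock yawed roughly -0.2. I'll measure the face centre and yaw.

```bash
python3 - <<'E'
from h import *
np.set_printoptions(precision=4,suppress=True)
s=env.snapshot("wrist");im=s["pixels"];hsv=cv2.cvtColor(im,cv2.COLOR_RGB2HSV)
m=cv2.inRange(hsv,(12,110,60),(35,255,255));m[:140]=0;m[230:]=0;m[:,:285]=0;m[:,:][:,365:]=0
c=max(cv2.findContours(m,0,1)[0],key=cv2.contourArea);
P=np.array([fray(s,p,.062)[:2] for p in cv2.convexHull(c)[:,0]],np.float32)
print("brass",cv2.minEnclosingCircle(P),cv2.fitEllipse(P),len(P))
# aluminium square: low saturation, in crop, from corners
co=[(289,133),(370,150),(353,226),(275,209)]
Q=np.array([fray(s,p,.060)[:2] for p in co]);print(Q,Q.mean(0))
for i in range(4):
    d=Q[(i+1)%4]-Q[i];print(np.linalg.norm(d),np.degrees(np.arctan2(d[1],d[0])))
# dark keyhole
g=cv2.cvtColor(im,cv2.COLOR_RGB2GRAY)[150:210,295:350]
cr=cv2.resize(im[125:235,265:380],None,fx=5,fy=5,interpolation=cv2.INTER_CUBIC);cv2.imwrite("pics/lock.png",cr[...,::-1])
d=env.trace(s,"dock");print([(x["score"],x["mask"].sum()) for x in d])
for p in[(.503,-.138,.062)]:print(fproj(s,p))
E
```

```text
brass ((0.5014146566390991, -0.13916830718517303), 0.016678130254149437) ((0.5014253854751587, -0.13914497196674347), (0.032346054911613464, 0.032871149480342865), 164.4750213623047) 27
[[ 0.4775 -0.1042]
 [ 0.5386 -0.1169]
 [ 0.5266 -0.1762]
 [ 0.4659 -0.1627]] [ 0.5021 -0.14  ]
0.06241220398152787 -11.711342981262128
0.06049987314639741 -101.42537133554558
0.06222339300262156 167.4541163480228
0.05959491343740178 78.76684800885597
[(0.59, np.int64(55453))]
[322.903  177.3104]
```

View pics/lock.png

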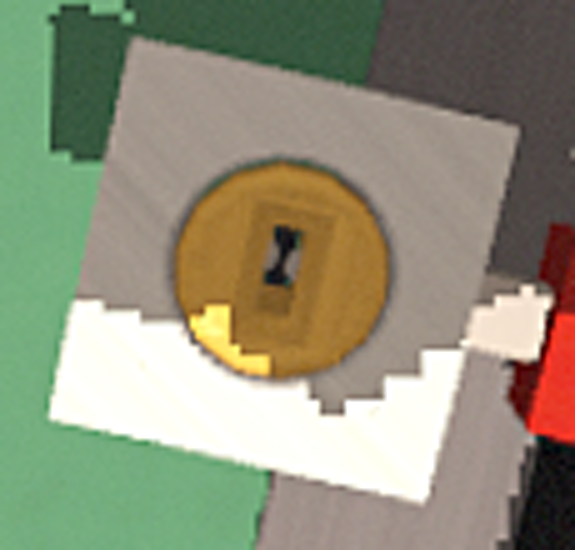

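```bash
python3 - <<'E'
from h import *
np.set_printoptions(precision=4,suppress=True)
q=down(-0.206)
env.move_l([.5015,-.139,.16],q,0.15)
env.move_l([.5015,-.139,.122],q,0.08)
print(env.get_tool_pos(),env.get_time(),env.get_width(),env.get_contact_force())
s=env.snapshot("wrist");im=s["pixels"];save(s,"w4")
for p in[(.5015,-.139,.062),(.5015,-.139,.070),(.5015,-.139,.168)]:print(fproj(s,p))
u,v=map(int,fproj(s,(.5015,-.139,.066)))
cr=cv2.resize(im[v-55:v+55,u-60:u+60],None,fx=5,fy=5,interpolation=cv2.INTER_CUBIC);cv2.imwrite("pics/tip.png",cr[...,::-1]);print(u,v)
E
```

```text
[ 0.5017 -0.1393  0.1223] 9.3083 0.00909413684198674 [ 0.2217  0.0001 -0.5001]
[322.4487 261.5382]
[322.4614 266.1299]
[322.7491 369.0483]
322 263
```

View pics/tip.png

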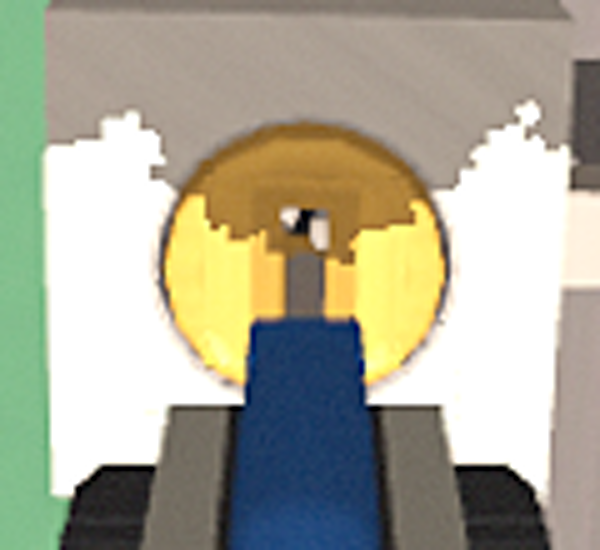

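The blade lines up with the keyhole in x and yaw (both at crop x=305). It needs about +1 mm in y. Now inserting.

```bash
python3 - <<'E'
from h import *
np.set_printoptions(precision=4,suppress=True)
q=down(-0.206);p=np.array([.5015,-.1381,.122])
def rep(t):print(t,env.get_tool_pos(),env.get_contact_force(),env.get_torque(),env.get_width(),round(env.get_time(),2))
for z,f in((.102,10),(.090,18)):
    p[2]=z;r=env.move_l(p,q,0.04,until_force=f);rep((z,r))
    if r:break
s=env.snapshot("side");x=cv2.resize(s["pixels"][150:290,240:400],None,fx=4,fy=4,interpolation=cv2.INTER_CUBIC);cv2.imwrite("pics/ins.png",x[...,::-1])
E
```

```text
(0.102, False) [ 0.5012 -0.1384  0.1016] [-1.8943 -4.2341 -2.971 ] [-0.7694  0.1069  0.0167] 0.009247120012685713 10.01
(0.09, False) [ 0.5012 -0.1384  0.0895] [-1.1591 -6.1693 -0.0613] [-1.0206  0.2868  0.0067] 0.00921204368508722 10.46
```

```bash
python3 - <<'E'
from h import *
np.set_printoptions(precision=4,suppress=True)
p=np.array([.5013,-.1391,.0895])
def rep(t):print(t,env.get_tool_pos(),env.get_contact_force(),env.get_torque()[2],env.get_width(),round(env.get_time(),2))
env.move_l(p,down(-.206),.03);rep("shift")
for i,z in enumerate((.086,.083,.080,.077,.0745,.0725,.071,.070)):
    p[2]=z;r=env.move_l(p,down(-.206+(.04 if i%2 else -.04)),.03,until_force=30);rep((z,r))
    if r or env.get_contact_force()[2]>35:break
E
```

```text
shift [ 0.5012 -0.1388  0.0893] [-0.6056 -1.4657  0.2694] -0.044501018386368704 0.009020367749826242 10.76
(0.086, False) [ 0.5014 -0.1388  0.0855] [ 1.9843 -0.328  -3.0683] -0.0064882132932848535 0.00923569476556033 11.03
(0.083, False) [ 0.5015 -0.139   0.0831] [ 1.5319 -0.7048 -0.3576] -0.019692098665593776 0.009411656286121199 11.28
(0.08, False) [ 0.5016 -0.139   0.0801] [ 1.1945  0.8951 -1.2959] -0.004825508413023881 0.009134200259109016 11.53
(0.077, False) [ 0.5017 -0.1392  0.0773] [ 2.3274 -0.1834  1.2469] -0.012436628113513391 0.009606882990442605 11.78
(0.0745, False) [ 0.5017 -0.1392  0.0746] [ 2.0046 -0.2573  0.4028] -0.044723078293614056 0.00950218090083211 12.03
(0.0725, False) [ 0.5017 -0.1392  0.0726] [ 3.2157 -1.0611  0.6129] 0.0025101170452259875 0.009289769867080893 12.28
(0.071, False) [ 0.5018 -0.1393  0.072 ] [1.1591 0.4202 8.0792] -0.00874942283758568 0.009258108457454438 12.53
(0.07, False) [ 0.502  -0.1394  0.0718] [-1.1666  0.8764 14.969 ] 0.09214695448669356 0.009293957990925488 12.78
```

```bash
python3 - <<'E'
from h import *
s=env.snapshot("side");a=cv2.resize(s["pixels"][170:260,260:360],(400,360),interpolation=cv2.INTER_CUBIC)
w=env.snapshot("wrist");save(w,"w5");b=cv2.resize(w["pixels"][230:420,220:420],(400,380),interpolation=cv2.INTER_CUBIC)
w0=cv2.imread("pics/w4.png")[...,::-1];c=cv2.resize(w0[230:420,220:420],(400,380))
o=np.zeros((600,800,3),np.uint8);o[:380,:400]=b;o[:380,400:]=c
o[382:600,:240]=cv2.resize(a,(240,218));cv2.imwrite("pics/home.png",o[...,::-1])
E
```

```text
(no output)
```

View pics/home.png

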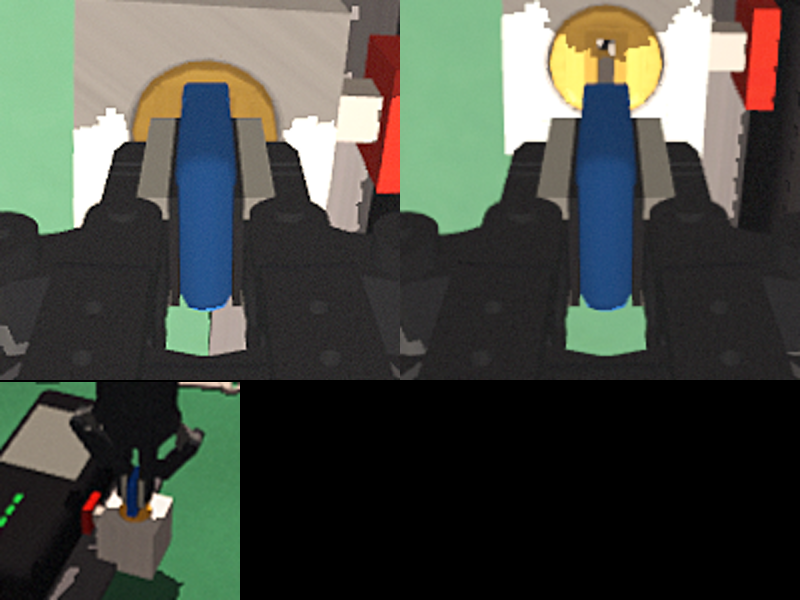

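The bow has not slipped in the fingers (same extent before and after), and the TCP height matches home. I'll press a little to confirm the hard stop, then turn.

```bash
python3 - <<'E'
from h import *
np.set_printoptions(precision=4,suppress=True)
def yaw(): 
    y=R.from_quat(env.get_tool_rot()).as_matrix()[:,1];return np.arctan2(y[1],y[0])
def rep(t):print(t,env.get_tool_pos(),env.get_contact_force(),"Mz %.3f yaw %.3f w %.4f t %.2f"%(env.get_torque()[2],yaw(),env.get_width(),env.get_time()))
env.move_gripper(0,100)
for z,w in((.0695,-.03),(.069,.02),(.0685,-.0)):
    p=np.array([.5015,-.139,z]);env.move_l(p,down(-.206+w),.03,until_force=35);rep(z)
p[2]=.0695;env.move_l(p,down(-.206),.03);rep("pre")
for k in np.arange(.1,.75,.1):
    env.move_l(p,down(-.206-k),.03);rep(round(k,2))
    if abs(env.get_torque()[2])>.6 or np.hypot(*env.get_contact_force()[:2])>20: break
E
```

```text
0.0695 [ 0.502  -0.1394  0.0718] [-2.7349  0.9804 20.5319] Mz -0.071 yaw -0.238 w 0.0089 t 13.34
0.069 [ 0.5021 -0.1394  0.0718] [-5.2341  1.3828 24.473 ] Mz 0.016 yaw -0.187 w 0.0091 t 13.59
0.0685 [ 0.5022 -0.1394  0.0717] [-4.8274  1.4372 28.5702] Mz 0.008 yaw -0.207 w 0.0086 t 13.84
pre [ 0.5021 -0.1394  0.0718] [-3.1604  1.0621 21.7613] Mz 0.019 yaw -0.207 w 0.0088 t 14.09
0.1 [ 0.502  -0.1393  0.0718] [-3.8145  0.9634 21.3192] Mz -0.083 yaw -0.308 w 0.0088 t 14.34
0.2 [ 0.5019 -0.1392  0.0718] [-2.9414  1.2676 21.0539] Mz -0.061 yaw -0.408 w 0.0087 t 14.59
0.3 [ 0.5018 -0.1391  0.0718] [-3.4102  0.9645 20.9162] Mz 0.035 yaw -0.508 w 0.0088 t 14.84
0.4 [ 0.5018 -0.1391  0.0718] [-3.7017  1.221  21.2691] Mz 0.067 yaw -0.608 w 0.0089 t 15.09
0.5 [ 0.5017 -0.1391  0.0718] [-3.9901  1.9353 21.0973] Mz -0.009 yaw -0.708 w 0.0090 t 15.34
0.6 [ 0.5017 -0.1391  0.0718] [-4.5988  2.1912 22.2711] Mz -0.062 yaw -0.808 w 0.0088 t 15.59
0.7 [ 0.5017 -0.139   0.0718] [-4.0081  1.7924 21.6706] Mz -0.045 yaw -0.908 w 0.0088 t 15.84
```

```bash
python3 - <<'E'
from h import *
np.set_printoptions(precision=4,suppress=True)
def yaw(): 
    y=R.from_quat(env.get_tool_rot()).as_matrix()[:,1];return np.arctan2(y[1],y[0])
def mz(): return np.mean([env.get_torque()[2] for _ in range(1)])
p=np.array([.5014,-.139,.0695])
for k in np.r_[np.arange(.8,1.45,.1),np.arange(1.45,1.72,.04)]:
    env.move_l(p,down(-.206-k),.03);f=env.get_contact_force()
    print(round(k,2),env.get_tool_pos(),f,"Mz %.3f yaw %.3f w %.4f t %.2f"%(mz(),yaw(),env.get_width(),env.get_time()))
    if abs(mz())>.5 or np.hypot(*f[:2])>20: break
w=env.snapshot("wrist");save(w,"w6")
s=env.snapshot("side");S=env.snapshot("scene")
o=np.zeros((600,800,3),np.uint8);o[:300,:400]=cv2.resize(w["pixels"],(400,300));o[:300,400:]=cv2.resize(w["pixels"][230:380,220:420],(400,300))
o[300:,:400]=cv2.resize(s["pixels"][185:260,265:365],(400,300));o[300:,400:]=cv2.resize(S["pixels"][195:270,250:350],(400,300))
cv2.imwrite("pics/turn.png",o[...,::-1])
E
```

```text
0.8 [ 0.5017 -0.139   0.0718] [-3.5928  2.5893 22.024 ] Mz -0.035 yaw -1.008 w 0.0089 t 16.09
0.9 [ 0.5017 -0.139   0.0718] [-3.4911  2.4949 21.9365] Mz -0.009 yaw -1.108 w 0.0086 t 16.34
1.0 [ 0.5017 -0.1389  0.0719] [-3.617  2.585 22.074] Mz -0.041 yaw -1.208 w 0.0091 t 16.59
1.1 [ 0.5017 -0.1389  0.0719] [-4.44    2.9553 21.428 ] Mz 0.012 yaw -1.308 w 0.0089 t 16.84
1.2 [ 0.5017 -0.1389  0.0719] [-3.0269  2.8828 22.4067] Mz -0.018 yaw -1.408 w 0.0087 t 17.09
1.3 [ 0.5017 -0.1389  0.0719] [-3.7153  3.2702 22.9811] Mz 0.092 yaw -1.508 w 0.0086 t 17.34
1.4 [ 0.5017 -0.1388  0.0719] [-2.9494  3.1692 23.1631] Mz 0.022 yaw -1.608 w 0.0086 t 17.59
1.45 [ 0.5017 -0.1388  0.0719] [-3.5839  3.2024 21.3768] Mz 0.142 yaw -1.657 w 0.0085 t 17.84
1.49 [ 0.5017 -0.1388  0.0719] [-3.666   3.2188 22.261 ] Mz 0.146 yaw -1.697 w 0.0088 t 18.09
1.53 [ 0.5017 -0.1388  0.0719] [-3.5109  3.039  22.102 ] Mz 0.213 yaw -1.737 w 0.0092 t 18.34
1.57 [ 0.5016 -0.1387  0.0719] [-3.8068  2.9453 22.5696] Mz 0.196 yaw -1.777 w 0.0091 t 18.59
1.61 [ 0.5016 -0.1387  0.0719] [-3.5322  3.9244 23.5272] Mz 0.232 yaw -1.817 w 0.0087 t 18.84
1.65 [ 0.5015 -0.1386  0.0719] [-2.748   4.5622 23.2266] Mz 0.343 yaw -1.857 w 0.0086 t 19.09
1.69 [ 0.5014 -0.1386  0.0719] [-4.9764  3.8411 23.6816] Mz 0.240 yaw -1.897 w 0.0092 t 19.34
```

View pics/turn.png

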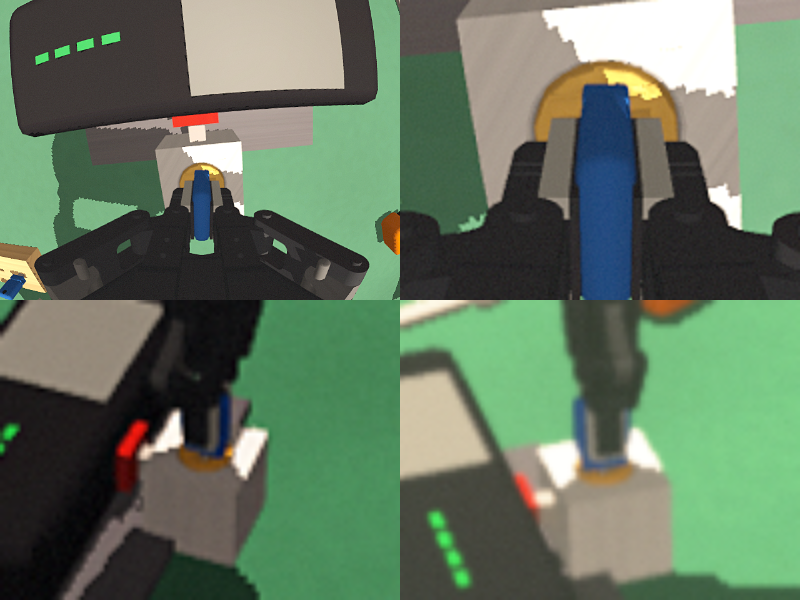

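```bash
python3 - <<'E'
from h import *
np.set_printoptions(precision=4,suppress=True)
p=np.array([.5014,-.139,.0695])
def m():
    v=[]
    for _ in range(10): env.dwell(.03);v.append(np.r_[env.get_torque()[2],env.get_contact_force()])
    return np.mean(v,0)
env.move_gripper(0,120);print(m())
for k in(1.73,1.77):
    env.move_l(p,down(-.206-k),.03);print(k,m(),env.get_time())
w=env.snapshot("wrist");save(w,"w7")
# compare key yaw vs pads & bolt before/after
b=cv2.imread("pics/w3.png");b=cv2.resize(b[120:240,265:405],None,fx=2.8,fy=2.8,interpolation=cv2.INTER_CUBIC)
a=cv2.imread("pics/w7.png");a=a[170:380,230:420]
o=np.zeros((600,800,3),np.uint8);o[:b.shape[0],:b.shape[1]]=b;a=cv2.resize(a,(400,442),interpolation=cv2.INTER_CUBIC);o[:442,400:]=a
cv2.imwrite("pics/fin.png",o)
E
```

```text
[ 0.2841 -4.2426  3.7471 23.3219]
1.73 [ 0.3997 -4.5928  3.7543 23.7239] 20.625
1.77 [ 0.4912 -4.5015  4.0475 24.1088] 21.2083
```

View pics/fin.png

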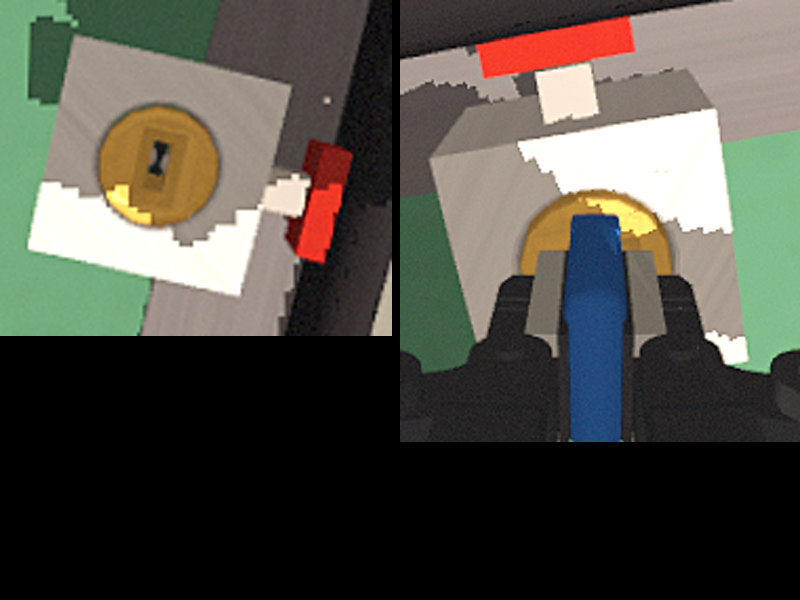

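The moment about z is now climbing at about 2.5 N·m/rad, reaching 0.49 N·m. The spring alone gives at most 0.12, so the plug is on its stop. The picture shows the bow at (595,330), still straight and low on the brass face. The bolt end at (567,70) is now visible in front of the red keeper. Handing in while holding.

```bash
python3 - <<'E'
from h import *
env.dwell(.5);print(env.get_torque()[2],env.get_contact_force(),env.get_tool_pos(),env.get_width(),env.get_time())
env.hand_in()
E
```

```text
0.5391219959253886 [-4.71062143  3.90790952 23.54691087] [ 0.5013067  -0.13854094  0.07189733] 0.008588450399356976 21.7583
the job is handed in; nothing more can be done
```

I took the long key from the middle rack slot, pushed it home in the lock and turned it clockwise to its stop. I handed the job in at 21.8 s, still gripping and holding it turned; no verdict came back.

**Fully home:** the fingertips stopped hard at z = 0.0718 m, where about 0.072 m was expected. They did not move as the push rose from 15 to 28 N, and pictures showed no slip of the key in the fingers.

**Turned to the stop:** I turned the gripper 1.77 rad. Past about 1.6 rad the resistance rose steeply, to about 0.5 N·m. The return spring gives at most 0.12 N·m, so the plug is on its stop. Just before hand-in it was holding steady with about 23.5 N of downward push.

**What was less certain:**
- **Sticky pins:** I expected 5 to 20 N of resistance going in, but the readings were only about 0 to 3 N until the key reached home.
- **Plug angle and bolt:** I judged the plug angle only from the resistance and the gripper angle. The bolt looked drawn out of the keeper, but the pictures show this only roughly.
- **Everything else:** no move went near the short keys or the other objects, and I saw no unexpected contact. I did not take a final picture of the rack.

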